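Present the prize jawbreaker on the turned dish

ROBOT

A 7-joint arm with a two-finger parallel gripper is mounted at the origin on the work surface. World frame = base frame: x ahead of the robot, y to its left, z up, the work surface at z = 0. Lengths are in m, angles in rad, forces in N, time in s.
With the tool pointing down it reaches from about 0.4 to 0.85 m from the base axis. Payload 6.9 kg.
Tool frame: the origin (TCP) lies between the finger pads; the fingertips stand 17 mm ahead of it and the grasp point (between the pads) lies 2 mm behind it; z points along the fingers, x is the direction in which the jaws open and shut, and the axes are right-handed (so a half turn about z gives the same grasp; the last joint's range is limited). The gripper opens to 85 mm and grips with 20 to 120 N. Pads are 22 mm wide; open, the fingers measure 114 mm over their backs; the gripper's body (76 mm by 85 mm) begins 54 mm behind the grasp point. The pads swing forward as they close: fully open they stand 13 mm farther back than shut.
Start: joints at [0.105, 0.507, -0.238, 1.5, 0.126, 1.149, -0.155], TCP at [0.625, -0, 0.248] pointing down, gripper open.
Joint ranges: [-3.08, 3.08], [-0.24, 2.05], [-1.43, 1.35], [0, 2.5], [-1.52, 4.66], [0.17, 1.96], [-2.89, 2.89]. Speed limits (rad/s): [2.39, 2.39, 3.14, 3.14, 3.14, 3.14, 3.14].

INTERFACE

Orientations are given as a rotation vector (axis times angle).
In Python, from cell import env, eyes gives the robot as it stands.
- The arm moves only by the tool move_arm, never from a script. Its argument "plan" is a list of rows, each a list of 3 entries, a list of its own where there are three numbers: the shift along the tool's x, y, z in cm, then the turn, a rotation vector about the tool's x, y, z in degrees, then the opening, from -1 (shut) to 1 (fully open). A call has 1 to 5 rows; each row is the pose to reach, as a shift and turn from the pose commanded when the call began, along the tool's axes at that moment; what a row does not reach only later rows make up. A row lasts 1/8 s, in which the tool goes at most 62.5 mm and 10.7 degrees, less where a joint would pass 70% of its speed; a pose out of reach is approached as far as the arm can. A call with a gripper value outside its range is refused whole. The fingers move at their own pace and stop on an object; the grip force is fixed at half the most. Time passes only in rows, so rows that repeat a pose let the fingers close. It gives the time, the measured TCP pose, the force and the opening at its end, in the units of the state.
- env.state(): the state, without advancing time (a new reading comes with each control period).
- eyes.get_image(name): name is "scene" or "side" or "wrist"; returns the picture (420x560x3 uint8, red, green, blue); there is no depth.
- eyes.calibration(name): a dict with "intrinsics" (3x3 intrinsics, pixels), "rvec" (rotation vector, rad) and "tvec" (3), from world to camera coordinates, as OpenCV has them; the wrist camera has in their place "hand_eye" (4x4, takes a point from camera to tool coordinates, whose origin is the TCP and whose axes are the tool frame's). Camera axes: x right, y down, z forward; pixel columns grow to the right and rows downward; lengths in m; the calibration is good to about 2 mm. A picture is of the moment at which its call begins: read the wrist's pose just before it. calibration takes no time and is no camera call.
- env.close_job(): hands the job in, once; it reports no verdict.
The state is a dict: "t": time; "qpos": joint angles; "joint_vel": joint speeds; "joint_torque": joint torques, N m; "position": TCP position; "tcp_rot": TCP orientation; "contact_force": force on the tool from outside, world axes, zero at the start; "torque": the same for the moment, N m; "opening": finger opening in m.
Only numpy, scipy, OpenCV 4.12 (cv2) and the standard library are available. Lean on these libraries where they do the work, as an engineer would, in place of code of your own. Each camera call takes 0.05 s, during which the arm holds its last target.

TASK

Put the red jawbreaker in the middle of the shallow metal dish that stands on the raised stand. Then take the dish by its orange handle, lift it a few centimetres clear of the stand and turn it a quarter turn, so that its handle points the same way as the orange pointer on the stand's foot, keeping the dish level and the ball in the middle all the while. Finish holding the dish still like that, in the air over the stand, without letting go; leave the other sweets, the bell and the other things on the counter where they are.

Things in the scene. Friction and masses are not known exactly. Their poses are not given: they have to be found in the camera images.
- stand: fixed stand: dark round foot (diameter 110, 8 high), thin steel column, round flat top (diameter 52) at height 70. Origin: centre of the foot's underside. x axis: the direction of its orange pointer, a bar 18 wide, 8 high, lying on the counter from 50 to 130 mm from the axis, pointing roughly at the robot; z up.
- dish: grey metal dish, about 220 g, standing loose on the stand's top. Origin: centre of its foot's underside (foot diameter 60). Inside a shallow cone (8 degrees), lowest at its centre, 6 above the origin; rim 160 across, 24 above the origin. x axis: towards its orange handle, at the start about a quarter turn clockwise (from above) of the pointer; z up. Opposite the handle a green tag, top 36 high.
- dish_mid (a point): centre of the dish's inside, its lowest point, 6 mm above dish's origin, where the ball settles.
- dish_handle (a point): grip point of the orange handle, 95 along the dish's x and 48 above dish's origin. The handle is an upright plate just outside the rim: 12 thick along the dish's x, 30 wide along its y, from 16 to 68 above the dish's origin. Pinched across its thickness (fingers closing along the dish's x) it carries the dish firmly; the inner finger then stays above the rim, clear of the ball.
- red_ball_center (a point): centre of the red jawbreaker: a hard ball, diameter 40, 45 g, at the start in one of the three rings of the rack, which one varies; its centre is then about 35 above the counter.
- blue_ball_center (a point): centre of the blue jawbreaker (diameter 40), in the rack; stays there.
- yellow_ball_center (a point): centre of the yellow jawbreaker (diameter 40), in the rack; stays there.
- rack: fixed white board 215 x 62 x 8 on the counter, long way along its x, with three clear rings 70 apart along x (at -70, 0, 70), outer diameter 35, their tops 20 above the counter, each with a ball in it. Origin: centre of its underside.
- bell: loose steel counter bell, diameter 84, 53 high; origin at the centre of its underside; stays put.
- sauce: loose red sauce bottle, diameter 48, 130 high; origin at the centre of its underside; stays put.
- pen_pot: loose red pot of pens, diameter 70, pot 90 high, pens to 140; origin at the centre of its underside; stays put.
- candy_jar: loose amber jar, diameter 84, 110 high; origin at the centre of its underside; stays put.
Mind the look-alikes: they are no part of the job. Leave any brown or turquoise look-alike of the part that bears red_ball_center alone.

How it is judged:
By the outcome, as a careful person would: the job done as asked, in the order asked, and still so for the second after the job is handed in, while the arm keeps its last pose, push and grip.
It also fails if it takes over 64 s, if anything falls off the work surface, if the arm or the gripper's body presses on something with over 40 N, if the wrist force passes 120 N, or if a joint passes its speed limit or range.

## Working session

There is one attempt and no reset: what is moved stays moved. The work goes in short steps, Python scripts to look and compute and a tool call to move; the robot and the scene stay as the last step left them, time stands still between calls to the robot, and variables do not carry over. Pictures are saved under pics/ and viewed, and the job is handed in when it is done.

Besides the shell and the picture viewer there is one more tool, called after ">>>" by a JSON object that holds its "op" and its "data". move_arm: Moves the arm, as the interface text tells. Its arguments: {"type":"object","properties":{"plan":{"type":"array"}},"required":["plan"]}

```bash
mkdir -p pics; ls; cat > h.py <<'E'
import numpy as np, cv2
from cell import env, eyes
from scipy.spatial.transform import Rotation as R
def snap(n,f):
    im=eyes.get_image(n); cv2.imwrite('pics/'+f,im[:,:,::-1]); return im
def cam(n,s=None):
    c=eyes.calibration(n); K=np.array(c['intrinsics'],float)
    if 'hand_eye' in c:
        H=np.array(c['hand_eye']); T=np.eye(4); T[:3,:3]=R.from_rotvec(s['tcp_rot']).as_matrix(); T[:3,3]=s['position']; W=T@H
        return K,W[:3,:3],W[:3,3]
    Rm=R.from_rotvec(np.ravel(c['rvec'])).as_matrix(); t=np.ravel(c['tvec'])
    return K,Rm.T,-Rm.T@t
def ray(c,u,v):
    K,Rw,o=c; d=Rw@np.linalg.inv(K)@[u,v,1]; return o,d/np.linalg.norm(d)
def onz(c,u,v,z):
    o,d=ray(c,u,v); return o+d*(z-o[2])/d[2]
def proj(c,p):
    K,Rw,o=c; q=K@(Rw.T@(np.array(p)-o)); return q[:2]/q[2]
def tri(rs):
    A=np.zeros((3,3));b=np.zeros(3)
    for o,d in rs:
        M=np.eye(3)-np.outer(d,d);A+=M;b+=M@o
    return np.linalg.solve(A,b)
E
python3 - <<'E'
from h import *
s=env.state(); print(s)
for n in ['scene','side','wrist']:
    snap(n,n+'0.png')
    c=cam(n,s); print(n,c[0].round(1).tolist(),c[2].round(3),c[1].round(2).tolist())
E
```

```text
pics
{'t': 0.0, 'qpos': array([ 0.10549693,  0.50834902, -0.23752844,  1.50117889,  0.12572204,
        1.14889716, -0.15478896]), 'joint_vel': array([ 0.00028528,  0.00147553, -0.00104092, -0.00022228,  0.00039284,
       -0.00150437, -0.0003338 ]), 'joint_torque': array([ 1.19726570e-03, -6.20588279e+01, -2.18696728e+00, -2.49655455e+01,
        1.23123583e-02,  1.21321963e-02,  2.04169703e-05]), 'position': array([ 6.24506155e-01, -8.08863097e-05,  2.47406942e-01]), 'tcp_rot': array([ 3.14153643e+00,  7.68274230e-05, -2.88826166e-03]), 'contact_force': array([ 0.31000513,  0.26491722, -0.55008721]), 'torque': array([-0.00057398,  0.01049557,  0.02806062]), 'opening': 0.08541745525422534}
scene [[389.6, 0.0, 279.2], [0.0, 389.6, 209.1], [0.0, 0.0, 1.0]] [1.22  0.595 0.661] [[-0.65, 0.41, -0.64], [0.76, 0.35, -0.55], [0.0, -0.84, -0.54]]
side [[449.8, 0.0, 268.4], [0.0, 449.8, 211.6], [0.0, 0.0, 1.0]] [ 0.43  -0.87   0.711] [[0.99, -0.1, 0.13], [-0.17, -0.55, 0.82], [-0.02, -0.83, -0.56]]
wrist [[295.3, 0.0, 279.9], [0.0, 295.3, 211.9], [0.0, 0.0, 1.0]] [0.625 0.074 0.374] [[1.0, 0.0, -0.0], [0.0, -0.96, -0.29], [-0.0, 0.29, -0.96]]
```

View pics/scene0.png

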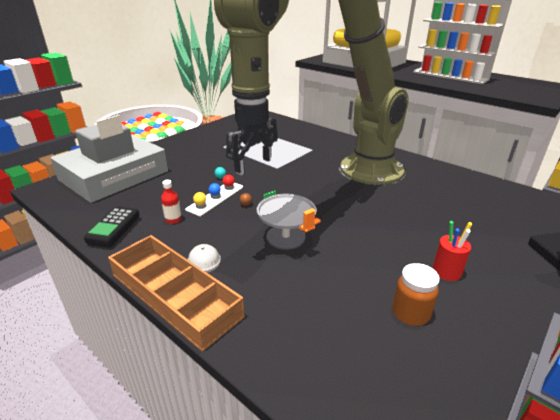

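View pics/side0.png

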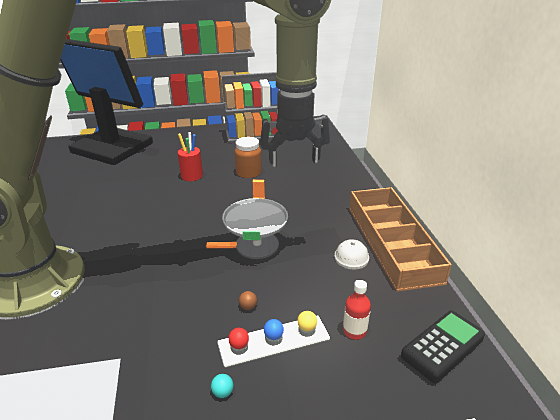

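View pics/wrist0.png

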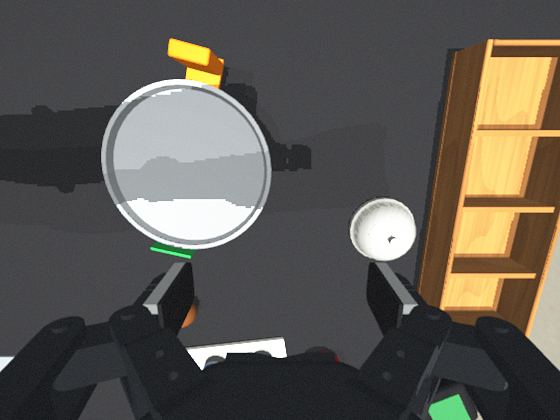

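Candidates for the red ball in the side view are the red ball in the rack at (239,338), the brown ball at (248,300), the turquoise ball at (222,386), the red sauce bottle at (357,312) and the blue and yellow rack balls at (273,329) and (307,321). I choose the one at (239,338), since it is red and sits in a rack ring.

```bash
cat > m.py <<'E'
from h import *
def blobs(im,lo,hi,smin=120,vmin=60,amin=15):
    h=cv2.cvtColor(im,cv2.COLOR_RGB2HSV)
    m=((h[...,0]>=lo)&(h[...,0]<=hi)) if lo<=hi else ((h[...,0]>=lo)|(h[...,0]<=hi))
    m=(m&(h[...,1]>=smin)&(h[...,2]>=vmin)).astype(np.uint8)
    n,l,st,ce=cv2.connectedComponentsWithStats(m)
    return [(ce[i].round(1).tolist(),st[i].tolist()) for i in range(1,n) if st[i][4]>=amin]
E
python3 - <<'E'
from m import *
for n,roi in [('scene',(150,350,140,290)),('side',(190,340,170,410))]:
    im=cv2.imread('pics/%s0.png'%n)[:,:,::-1].copy()
    x0,x1,y0,y1=roi; sub=im[y0:y1,x0:x1]
    cv2.imwrite('pics/%s_crop.png'%n,cv2.resize(sub,None,fx=3.2 if n=='scene' else 2.4,fy=3.2 if n=='scene' else 2.4,interpolation=cv2.INTER_CUBIC)[:,:,::-1])
    for nm,a in dict(red=(172,5),orange=(6,16),yellow=(20,32),blue=(100,125),green=(50,80)).items():
        print(n,nm,[([c[0]+x0,c[1]+y0],[s[0]+x0,s[1]+y0]+s[2:]) for c,s in blobs(sub,*a)])
E
```

```text
scene red [([228.0, 179.9], [222, 174, 13, 13, 117]), ([169.0, 197.3], [161, 188, 18, 18, 245]), ([173.4, 220.3], [165, 216, 17, 8, 69])]
scene orange [([245.4, 198.9], [240, 193, 12, 13, 122]), ([309.4, 221.8], [299, 211, 22, 22, 271]), ([178.2, 269.8], [150, 235, 82, 55, 2014])]
scene yellow [([199.0, 198.0], [193, 192, 13, 13, 135]), ([309.2, 211.0], [305, 209, 10, 5, 26])]
scene blue [([214.0, 188.5], [208, 183, 12, 12, 119])]
scene green [([269.4, 193.6], [264, 191, 12, 7, 43])]
side red [([195.4, 174.6], [190, 170, 13, 11, 126]), ([238.2, 337.7], [228, 327, 21, 22, 346])]
side orange [([248.1, 173.0], [236, 170, 25, 8, 165]), ([258.4, 189.0], [252, 179, 13, 20, 196]), ([220.9, 244.6], [206, 242, 31, 7, 181]), ([247.5, 300.0], [239, 291, 18, 19, 261])]
side yellow [([258.0, 180.5], [253, 180, 11, 2, 22]), ([306.6, 321.4], [298, 311, 19, 20, 249])]
side blue [([273.0, 328.9], [264, 319, 19, 21, 318])]
side green [([250.9, 235.4], [243, 231, 17, 9, 136])]
```

View pics/side_crop.png

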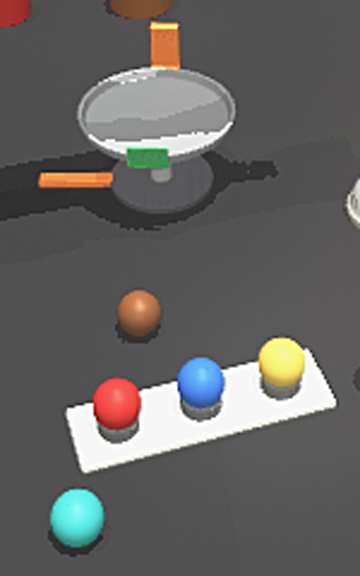

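View pics/scene_crop.png

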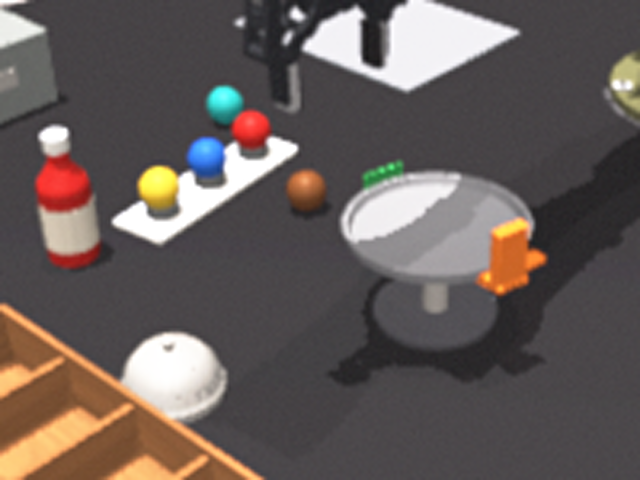

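The crop shows the red ball glossy red in the rack's left ring (side view). The brown and turquoise balls lie loose on the counter, and the pointer runs left towards the robot.

```bash
python3 - <<'E'
from m import *
s=env.state();S=cam('side');C=cam('scene');W=cam('wrist',s)
for nm,a,b in [('red',(228,179.9),(238,337.7)),('blue',(213.7,188.6),(273,329)),('yel',(199,198),(306.9,321.2)),('brown',(245.5,199),(247.8,300))]:
    p=tri([ray(C,*a),ray(S,*b)]); print(nm,p.round(4),onz(C,*a,.035).round(4),onz(S,*b,.035).round(4))
# rim ellipse in wrist: fit
im=cv2.imread('pics/wrist0.png'); 
g=cv2.cvtColor(im,cv2.COLOR_BGR2HSV)
m=((g[...,2]>95)&(g[...,1]<40)).astype(np.uint8); m[255:]=0; m[:,300:]=0
cs,_=cv2.findContours(m,cv2.RETR_EXTERNAL,cv2.CHAIN_APPROX_NONE); c=max(cs,key=cv2.contourArea); h=cv2.convexHull(c)
pts=np.array([onz(W,*q,.094)[:2] for q in c[:,0]])
(x,y),r=cv2.minEnclosingCircle(pts.astype(np.float32)); print('dish ctr wrist',x,y,r, cv2.fitEllipse(pts.astype(np.float32)))
# pointer end points
im=cv2.imread('pics/side0.png')[:,:,::-1].copy()
for n,v in (('side',S),('scene',C)):
    im=cv2.imread(f'pics/{n}0.png'); 
    g=cv2.cvtColor(im,cv2.COLOR_BGR2HSV); m=((g[...,2]>100)&(g[...,1]<60)).astype(np.uint8)
    box=(215,300,190,240) if n=='side' else (250,325,190,226)
    z=np.zeros_like(m); z[box[2]:box[3],box[0]:box[1]]=1; m*=z
    cs,_=cv2.findContours(m,cv2.RETR_EXTERNAL,cv2.CHAIN_APPROX_NONE); c=max(cs,key=cv2.contourArea); h=cv2.convexHull(c)[:,0]
    pts=np.array([onz(v,*q,.094)[:2] for q in h]); print(n,pts.min(0),pts.max(0),cv2.minEnclosingCircle(pts.astype(np.float32)))
print('ptr',onz(S,207,245,.006),onz(S,236,245,.006))
print('handle',tri([ray(C,313,211.5),ray(S,258.4,180.5)]), onz(W,212,63,.096), onz(W,190,46,.138),'tag',onz(W,170,252,.106))
E
```

```text
red [ 0.4584 -0.2882  0.0352] [ 0.4582 -0.2885  0.035 ] [ 0.4584 -0.288   0.035 ]
blue [ 0.5283 -0.2795  0.0352] [ 0.5288 -0.2799  0.035 ] [ 0.5278 -0.2789  0.035 ]
yel [ 0.5972 -0.2706  0.0344] [ 0.5977 -0.2696  0.035 ] [ 0.5972 -0.2712  0.035 ]
brown [ 0.4902 -0.1756  0.0191] [ 0.5072 -0.1565  0.035 ] [ 0.4896 -0.1923  0.035 ]
dish ctr wrist 0.5365092158317566 0.030933227390050888 0.08101112395524979 ((0.5366211533546448, 0.031121954321861267), (0.15990717709064484, 0.160337433218956), 50.82783508300781)
side [ 0.45778838 -0.06672981] [0.61855459 0.11185255] ((0.5349562168121338, 0.022561371326446533), 0.08945117145776749)
scene [ 0.45635471 -0.04922999] [0.62367523 0.10646551] ((0.5406718254089355, 0.03012795001268387), 0.08448377251625061)
ptr [0.4147585 0.0483067 0.006    ] [0.48739853 0.03466723 0.006     ]
handle [0.55955912 0.13170615 0.1347433 ] [0.56741357 0.12349917 0.096     ] [0.56122182 0.12700796 0.138     ] tag [ 0.51692565 -0.047406    0.106     ]
```

```bash
python3 - <<'E'
from m import *
S=cam('side');print(onz(S,222,386,.02),onz(S,357,310,.06),onz(S,206,245,.004),onz(S,206.5,248,0.0),onz(S,207,242,0.008))
E
```

```text
[ 0.41961168 -0.37684972  0.02      ] [ 0.69386143 -0.28279197  0.06      ] [0.41219884 0.05138151 0.004     ] [0.41271396 0.04393504 0.        ] [0.41546639 0.05820109 0.008     ]
```

>>> {"op": "move_arm", "data": {"plan": [[[-2,3.5,0],[0,0,10],0.5],[[-4,7,0],[0,0,20],0.5],[[-6,10.5,1],[0,0,30],0.5],[[-8,14,1],[0,0,40],0.5],[[-10,17.5,2],[0,0,50],0.5]]}}

```text
t: 0.78
position: [0.5245, -0.1762, 0.2285]
tcp_rot: [-2.843, 1.336, -0.002]
contact_force: [0.0, 0.1, -0.6]
opening: 0.0643
```

```bash
cat > go.py <<'E'
from h import *
import sys
# usage: go.py x y z yawdeg  -> shift cm (tool axes), rotvec deg (tool axes)
x,y,z,yaw=map(float,sys.argv[1:5]); s=env.state()
R0=R.from_rotvec(s['tcp_rot']); Rt=R.from_euler('z',yaw,degrees=True)*R.from_rotvec([np.pi,0,0])
print('t',round(s['t'],2),'pos',s['position'].round(4),'yaw',np.degrees(np.arctan2(*R0.as_matrix()[[1,0],0])).round(2),'q',s['qpos'].round(2),'F',s['contact_force'].round(1),'op',round(s['opening'],4))
print('shift cm',(100*R0.inv().apply(np.array([x,y,z])-s['position'])).round(2),'rot',np.degrees((R0.inv()*Rt).as_rotvec()).round(2))
E
python3 go.py .4584 -.2883 .19 -83
```

```text
t 0.78 pos [ 0.5245 -0.1762  0.2285] yaw -50.33 q [ 0.28  0.41  0.01  1.73 -0.    1.01 -0.6 ] F [ 0.   0.1 -0.6] op 0.0643
shift cm [ 4.41 12.25  3.85] rot [-0.05 -0.04 32.67]
```

>>> {"op": "move_arm", "data": {"plan": [[[1.1,3,1],[0,0,8],0.5],[[2.2,6,2],[0,0,16],0.5],[[3.3,9.2,3],[0,0,24],0.5],[[4.4,12.2,3.8],[0,0,32.7],0.5],[[4.4,12.2,3.8],[0,0,32.7],0.5]]}}

```text
t: 1.4
position: [0.4577, -0.2894, 0.1896]
tcp_rot: [2.351, -2.081, -0.002]
contact_force: [0.3, 0.4, 0.7]
opening: 0.0638
```

```bash
python3 - <<'E'
from m import *
s=env.state(); im=snap('wrist','wrist1.png'); W=cam('wrist',s)
for c,st in blobs(im,172,5,amin=100): print(c,st,onz(W,*c,.035))
E
python3 go.py .4584 -.2883 .043 -83
```

```text
[278.8, 200.7] [260, 181, 39, 40, 1237] [ 0.45858864 -0.28734035  0.035     ]
t 1.45 pos [ 0.4591 -0.2877  0.1899] yaw -82.77 q [ 0.4   0.44  0.17  1.81 -0.09  0.9  -0.84] F [-0.4 -0.4 -0.3] op 0.0639
shift cm [ 0.05  0.06 14.69] rot [0.05 0.02 0.23]
```

View pics/wrist1.png

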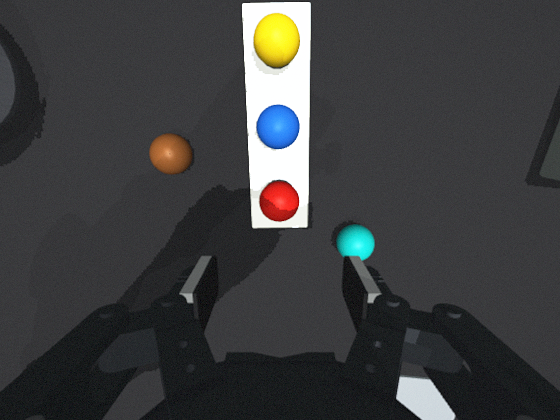

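The wrist view shows the red ball at (279,201), which agrees with the triangulation to within 1 mm. I'll descend and close.

>>> {"op": "move_arm", "data": {"plan": [[[0,0,4],[0,0,0],0.5],[[0,0,8],[0,0,0],0.5],[[0,0,11.5],[0,0,0],0.5],[[0,0,14],[0,0,0],0.5],[[0,0,14.7],[0,0,0],0.5]]}}

```text
t: 2.08
position: [0.46, -0.2855, 0.042]
tcp_rot: [-2.361, 2.072, 0.004]
contact_force: [0.2, -0.2, 0.5]
opening: 0.0637
```

```bash
python3 go.py .4584 -.2880 .043 -83
```

```text
t 2.08 pos [ 0.46   -0.2855  0.042 ] yaw -82.53 q [ 0.43  0.64  0.12  1.96 -0.14  0.55 -0.79] F [ 0.2 -0.2  0.5] op 0.0637
shift cm [ 0.23  0.19 -0.1 ] rot [0.08 0.13 0.47]
```

>>> {"op": "move_arm", "data": {"plan": [[[0,0,0],[0,0,0],0.5],[[0,0,0],[0,0,0],0.5]]}}

```text
t: 2.33
position: [0.4606, -0.2873, 0.0444]
tcp_rot: [-2.359, 2.074, -0.003]
contact_force: [0.2, 0.1, -0.1]
opening: 0.0645
```

```bash
python3 go.py .4584 -.2880 .043 -83
```

```text
t 2.33 pos [ 0.4606 -0.2873  0.0444] yaw -82.66 q [ 0.43  0.63  0.12  1.96 -0.14  0.56 -0.79] F [ 0.2  0.1 -0.1] op 0.0645
shift cm [0.04 0.23 0.14] rot [-0.09 -0.06  0.34]
```

>>> {"op": "move_arm", "data": {"plan": [[[0,0.1,0],[0,0,0],0.5],[[0,0.1,0],[0,0,0],-0.5],[[0,0.1,0],[0,0,0],-0.5],[[0,0.1,0],[0,0,0],-0.5],[[0,0.1,0],[0,0,0],-0.5]]}}

```text
t: 2.95
position: [0.4592, -0.288, 0.0439]
tcp_rot: [2.358, -2.076, 0.003]
contact_force: [-0.8, -1.3, 5.2]
opening: 0.0373
```

>>> {"op": "move_arm", "data": {"plan": [[[0,0,0],[0,0,0],-0.5],[[0,0,-1],[0,0,0],-0.5],[[0,0,-3],[0,0,0],-0.5],[[0,0,-6],[0,0,0],-0.5],[[0,0,-10],[0,0,0],-0.5]]}}

```text
t: 3.58
position: [0.4582, -0.2866, 0.1439]
tcp_rot: [2.358, -2.075, -0.004]
contact_force: [1.2, -0.2, -1.4]
opening: 0.0368
```

>>> {"op": "move_arm", "data": {"plan": [[[0,0,-4],[0,0,0],-0.5],[[0,0,-8],[0,0,0],-0.5],[[0,0,-8],[0,0,0],-0.5]]}}

```text
t: 3.95
position: [0.4599, -0.2879, 0.2267]
tcp_rot: [-2.357, 2.074, -0.009]
contact_force: [0.7, -1.0, -0.9]
opening: 0.0365
```

```bash
python3 - <<'E'
from m import *
s=env.state(); im=snap('wrist','wrist2.png'); W=cam('wrist',s)
p=R.from_rotvec(s['tcp_rot']).inv()
T=R.from_rotvec(s['tcp_rot'])
for c,st in blobs(im,172,5,amin=100):
    print(c,st)
    # expected pixel at ball centre in tool frame (0,0,dz)
for dz in (0,.008,.016): print(dz,proj(W,s['position']+T.apply([0,0,dz])))
E
python3 go.py .5365 .031 .20 -90
```

```text
[279.7, 276.8] [242, 237, 77, 81, 4931]
0 [281.7992971  283.98089685]
0.008 [281.70416055 275.77100521]
0.016 [281.61829833 268.36145015]
t 4.0 pos [ 0.4592 -0.2873  0.2248] yaw -82.69 q [ 0.39  0.4   0.18  1.76 -0.08  0.98 -0.84] F [-0.6 -0.8 -0.7] op 0.037
shift cm [-30.59 -11.71   2.46] rot [-0.13 -0.07  7.31]
```

View pics/wrist2.png

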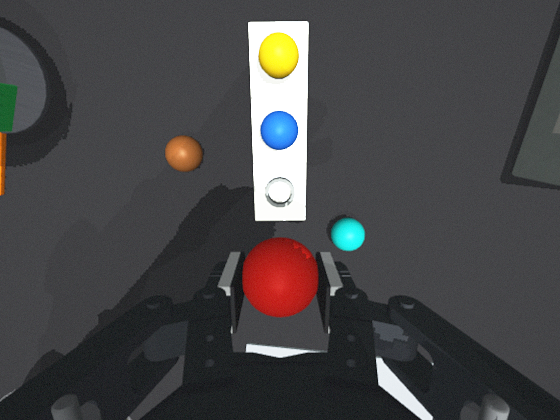

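```bash
python3 go.py .45 .031 .22 -104
```

```text
t 4.0 pos [ 0.4592 -0.2873  0.2248] yaw -82.69 q [ 0.39  0.4   0.18  1.76 -0.08  0.98 -0.84] F [-0.6 -0.8 -0.7] op 0.037
shift cm [-31.69  -3.14   0.44] rot [-0.14 -0.05 21.31]
```

>>> {"op": "move_arm", "data": {"plan": [[[-2,-0.2,0],[0,0,2],-0.5],[[-6,-0.6,0],[0,0,5],-0.5],[[-10,-1,0],[0,0,8],-0.5],[[-14,-1.4,0],[0,0,10],-0.5],[[-18,-1.8,0],[0,0,12],-0.5]]}}

```text
t: 4.62
position: [0.4527, -0.1048, 0.2222]
tcp_rot: [2.126, -2.311, -0.003]
contact_force: [-0.0, 0.2, -0.6]
opening: 0.0369
```

>>> {"op": "move_arm", "data": {"plan": [[[-4,0,0],[0,0,3],-0.5],[[-8,0.5,0],[0,0,6],-0.5],[[-12,1.2,0],[0,0,8],-0.5],[[-13.7,1.5,0.3],[0,0,9.3],-0.5],[[-13.7,1.5,0.3],[0,0,9.3],-0.5]]}}

```text
t: 5.25
position: [0.449, 0.0326, 0.2192]
tcp_rot: [1.937, -2.471, -0.003]
contact_force: [-0.1, -0.6, 0.1]
opening: 0.037
```

```bash
python3 go.py .45 .031 .22 -104; python3 - <<'E'
from m import *
snap('wrist','wrist3.png');snap('side','side3.png')
E
```

```text
t 5.25 pos [0.449  0.0326 0.2192] yaw -103.81 q [-0.26  0.27  0.17  1.98 -0.06  0.89 -1.87] F [-0.1 -0.6  0.1] op 0.037
shift cm [ 0.13 -0.13 -0.08] rot [ 0.15 -0.04  0.19]
```

View pics/wrist3.png

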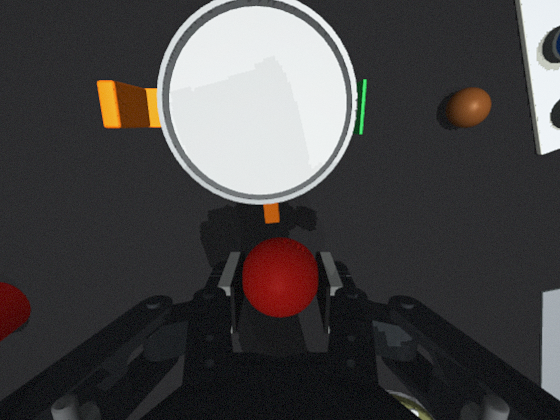

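View pics/side3.png

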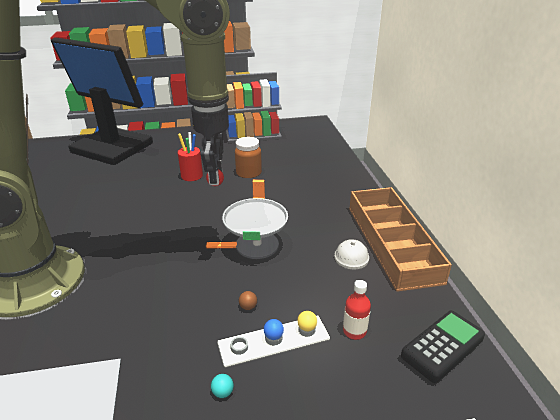

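```bash
python3 - <<'E'
from m import *
s=env.state()
im=cv2.imread('pics/wrist3.png')[:,:,::-1].copy(); W=cam('wrist',s)
g=cv2.cvtColor(im,cv2.COLOR_RGB2HSV)
m=((g[...,2]>90)&(g[...,1]<50)).astype(np.uint8); m[225:]=0; m[:,380:]=0;m[:,:150]=0
cs,_=cv2.findContours(m,cv2.RETR_EXTERNAL,cv2.CHAIN_APPROX_NONE); c=max(cs,key=cv2.contourArea)[:,0]; c=c[c[:,1]>2]
pts=np.array([onz(W,*q,.094)[:2] for q in c])
A=np.c_[2*pts,np.ones(len(pts))]; x=np.linalg.lstsq(A,(pts**2).sum(1),rcond=None)[0]; r=np.sqrt(x[2]+x[:2]@x[:2]); ctr=x[:2]
print('ctr',ctr,r, 'resid',np.abs(np.linalg.norm(pts-ctr,axis=1)-r).max())
h=g; om=((h[...,0]>=6)&(h[...,0]<=24)&(h[...,1]>150)&(h[...,2]>200)).astype(np.uint8)
for c_,st in blobs(im,8,24,150,235,30): print('bright orange',c_,st)
for c_,st in blobs(im,3,24,150,60,30): print('orange',c_,st)
for c_,st in blobs(im,50,80,150,60,30): print('green',c_,st, onz(W,*c_,.106))
hd=onz(W,109,104.5,.138)[:2]; print('handle top',hd,np.degrees(np.arctan2(*(hd-ctr)[::-1])),np.linalg.norm(hd-ctr))
S=cam('side')
i=cv2.imread('pics/side3.png')[:,:,::-1].copy(); q=cv2.cvtColor(i,cv2.COLOR_RGB2HSV)
mm=((q[...,0]>=3)&(q[...,0]<=20)&(q[...,1]>120)&(q[...,2]>90)); mm[:235]=0;mm[255:]=0;mm[:,:200]=0;mm[:,240:]=0
ys,xs=np.nonzero(mm); 
for u in range(206,238,3): print(u,ys[xs==u].min(),ys[xs==u].max(),onz(S,u,ys[xs==u].min(),.008)[:2].round(4),end=';')
top=np.array([onz(S,u,ys[xs==u].min()-.5,.008)[:2] for u in range(208,236)])
k=np.polyfit(top[:,0],top[:,1],1);print('\nptr far edge angle',np.degrees(np.arctan(k[0])),'offset at ctr',np.polyval(k,ctr[0])-ctr[1])
for a in((264,206),(266,222),(278,206),(279,221)): print(onz(W,*a,.008)[:2])
np.save('ctr.npy',ctr)
E
```

```text
ctr [0.53470989 0.02972339] 0.07872251216655024 resid 0.005462450518544562
bright orange [108.4, 103.4] [98, 81, 22, 46, 706]
bright orange [152.9, 107.3] [146, 89, 15, 38, 333]
orange [127.0, 105.2] [96, 80, 65, 49, 2541]
orange [470.4, 106.4] [451, 87, 40, 40, 1183]
orange [271.3, 213.2] [263, 203, 17, 21, 307]
green [361.3, 106.0] [355, 79, 12, 56, 331] [ 0.51855337 -0.04970257  0.106     ]
handle top [0.56023847 0.12076859] 74.33679219603795 0.0945565194384649
206 243 247 [0.4127 0.0545];209 242 247 [0.4205 0.0573];212 242 247 [0.4281 0.0558];215 242 247 [0.4357 0.0544];218 242 247 [0.4432 0.053 ];221 242 247 [0.4508 0.0516];224 242 247 [0.4583 0.0501];227 242 247 [0.4659 0.0487];230 242 247 [0.4735 0.0473];233 242 247 [0.481  0.0459];236 242 245 [0.4886 0.0445];
ptr far edge angle -10.569950115283087 offset at ctr 0.008146296372623207
[0.43461592 0.05481204]
[0.41466547 0.05761413]
[0.43059619 0.03868604]
[0.41210469 0.04208566]
```

The dish centre is near (0.5358, 0.0304), the handle bears about 76° and the pointer about 170.5°. I'll move over the dish and lower the ball.

```bash
python3 go.py .5358 .0304 .13 -104
```

```text
t 5.35 pos [0.4496 0.0305 0.2197] yaw -103.99 q [-0.26  0.27  0.17  1.98 -0.06  0.89 -1.87] F [ 0.7 -0.4 -0.6] op 0.0369
shift cm [-2.08 -8.38  8.96] rot [ 0.07 -0.06  0.01]
```

>>> {"op": "move_arm", "data": {"plan": [[[-0.7,-3,0],[0,0,0],-0.5],[[-1.5,-6,1],[0,0,0],-0.5],[[-2.1,-8.4,3],[0,0,0],-0.5],[[-2.1,-8.4,6],[0,0,0],-0.5],[[-2.1,-8.4,9],[0,0,0],-0.5]]}}

```text
t: 5.98
position: [0.5369, 0.0294, 0.1291]
tcp_rot: [1.931, -2.477, 0.001]
contact_force: [1.2, -0.4, -1.4]
opening: 0.0368
```

>>> {"op": "move_arm", "data": {"plan": [[[0,0,0],[0,0,0],-0.5],[[0,0,0],[0,0,0],-0.5]]}}

```text
t: 6.22
position: [0.5372, 0.0304, 0.1311]
tcp_rot: [-1.932, 2.476, -0.001]
contact_force: [0.4, 0.5, 0.6]
opening: 0.0367
```

```bash
python3 go.py .5358 .0304 .107 -104; python3 - <<'E'
from m import *
im=snap('side','side4.png');print([b for b in blobs(im[150:280,200:320],172,5,amin=10)])
im=snap('scene','scene4.png');print([b for b in blobs(im[150:280,230:340],172,5,amin=10)])
s=cv2.imread('pics/side4.png')[160:270,190:320];t=cv2.imread('pics/scene4.png')[150:260,230:360]
cv2.imwrite('pics/c4.png',cv2.resize(np.hstack([s,t]),None,fx=3,fy=3))
E
python3 go.py .5358 .0304 .107 -104
```

```text
t 6.22 pos [0.5372 0.0304 0.1311] yaw -104.07 q [-0.2   0.5   0.15  1.89 -0.11  0.75 -1.81] F [0.4 0.5 0.6] op 0.0367
shift cm [0.03 0.14 2.41] rot [-0.05 -0.   -0.07]
[([0.5, 18.0], [0, 4, 3, 25, 44]), ([60.0, 55.7], [59, 50, 4, 13, 36]), ([47.8, 56.8], [47, 53, 3, 9, 17])]
[([53.6, 49.2], [50, 43, 8, 15, 92])]
t 6.33 pos [0.5375 0.0309 0.1316] yaw -104.03 q [-0.21  0.5   0.15  1.89 -0.11  0.75 -1.81] F [-0.7 -0.2  0.3] op 0.0367
shift cm [0.09 0.16 2.46] rot [-0.12  0.04 -0.03]
```

View pics/c4.png

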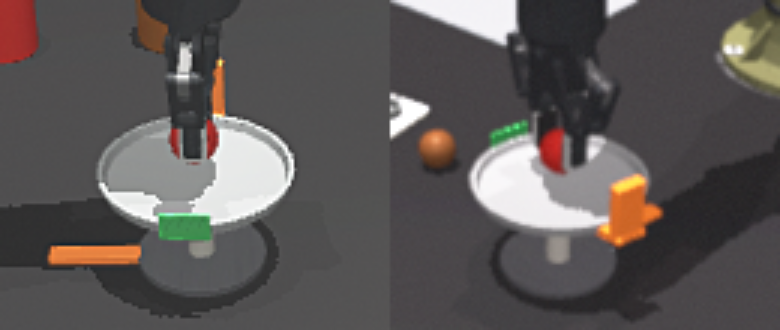

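The ball hangs over the middle of the dish. I'll lower it until contact.

>>> {"op": "move_arm", "data": {"plan": [[[0,0.1,1],[0,0,0],-0.5],[[0,0.1,1.8],[0,0,0],-0.5],[[0,0.1,2.3],[0,0,0],-0.5],[[0,0.1,2.4],[0,0,0],-0.5]]}}

```text
t: 6.82
position: [0.5357, 0.0317, 0.1063]
tcp_rot: [1.934, -2.475, -0.0]
contact_force: [-2.7, -0.9, 10.3]
opening: 0.0369
```

>>> {"op": "move_arm", "data": {"plan": [[[0,0,0.1],[0,0,0],-0.5],[[0,0,0.1],[0,0,0],-0.5]]}}

```text
t: 7.08
position: [0.5359, 0.0316, 0.1062]
tcp_rot: [-1.934, 2.475, -0.0]
contact_force: [-3.6, -0.3, 12.2]
opening: 0.0366
```

>>> {"op": "move_arm", "data": {"plan": [[[0,0.1,-0.2],[0,0,0],-0.5],[[0,0.1,-0.2],[0,0,0],-0.5],[[0,0.1,-0.2],[0,0,0],-0.5]]}}

```text
t: 7.45
position: [0.5347, 0.0319, 0.107]
tcp_rot: [1.934, -2.475, -0.0]
contact_force: [0.6, -0.0, 0.7]
opening: 0.0368
```

Free again, just above contact. I'll open gently.

>>> {"op": "move_arm", "data": {"plan": [[[0,0,0],[0,0,0],-0.05],[[0,0,0],[0,0,0],0.0],[[0,0,0],[0,0,0],0.05],[[0,0,0],[0,0,0],0.1],[[0,0,0],[0,0,0],0.15]]}}

```text
t: 8.07
position: [0.5347, 0.0319, 0.1073]
tcp_rot: [1.934, -2.476, -0.0]
contact_force: [-0.1, 0.7, 0.2]
opening: 0.0493
```

>>> {"op": "move_arm", "data": {"plan": [[[0,0,0],[0,0,0],0.25],[[0,0,0],[0,0,0],0.35],[[0,0,0],[0,0,0],0.35],[[0,0,0],[0,0,0],0.35],[[0,0,0],[0,0,0],0.35]]}}

```text
t: 8.7
position: [0.5347, 0.0319, 0.1073]
tcp_rot: [1.934, -2.476, -0.0]
contact_force: [0.0, 0.8, -0.4]
opening: 0.0577
```

```bash
python3 - <<'E'
from m import *
snap('side','side5.png');snap('wrist','wrist5.png')
E
```

```text
(no output)
```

View pics/wrist5.png

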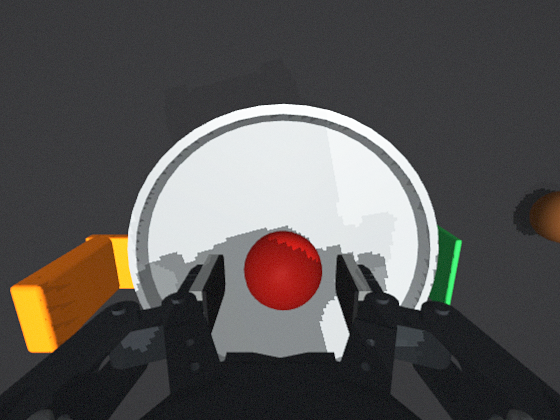

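The ball rests in the dish at (283,270) in the wrist view, centred between the open fingers. I'll raise the tool and look again.

>>> {"op": "move_arm", "data": {"plan": [[[0,0,-1],[0,0,0],0.35],[[0,0,-4],[0,0,0],0.35],[[0,0,-8],[0,0,0],0.35],[[0.5,2,-11],[0,0,0],0.5],[[1.2,5,-12],[0,0,0],0.5]]}}

```text
t: 9.43
position: [0.4841, 0.0322, 0.2297]
tcp_rot: [-1.931, 2.473, -0.004]
contact_force: [-0.7, -0.5, -1.3]
opening: 0.0636
```

>>> {"op": "move_arm", "data": {"plan": [[[0.7,2.5,0],[0,0,0],0.5],[[0.7,2.5,0],[0,0,0],0.5],[[0.7,2.5,0],[0,0,0],0.5],[[0.7,2.5,0],[0,0,0],0.5]]}}

```text
t: 9.93
position: [0.4581, 0.0316, 0.2273]
tcp_rot: [-1.934, 2.475, -0.0]
contact_force: [-0.2, 0.5, 0.2]
opening: 0.064
```

```bash
cat > dish.py <<'E'
from m import *
import sys
tag=sys.argv[1]
s=env.state(); im=snap('wrist',f'w{tag}.png'); s2=env.state()
s=dict(s); s['position']=(s['position']+s2['position'])/2
W=cam('wrist',s)
g=cv2.cvtColor(im,cv2.COLOR_RGB2HSV)
m=((g[...,2]>90)&(g[...,1]<50)).astype(np.uint8); m[225:]=0; m[:,380:]=0;m[:,:150]=0
cs,_=cv2.findContours(m,cv2.RETR_EXTERNAL,cv2.CHAIN_APPROX_NONE); c=max(cs,key=cv2.contourArea)[:,0]; c=c[c[:,1]>2]
pts=np.array([onz(W,*q,.094)[:2] for q in c])
for _ in range(4):
    A=np.c_[2*pts,np.ones(len(pts))]; x=np.linalg.lstsq(A,(pts**2).sum(1),rcond=None)[0]; r=np.sqrt(x[2]+x[:2]@x[:2]); ctr=x[:2]
    e=np.abs(np.linalg.norm(pts-ctr,axis=1)-r); pts=pts[e<max(.002,2*e.std())]
print('ctr',ctr.round(4),r.round(4),len(pts))
for b in blobs(im,8,24,150,235,100):
    h=onz(W,*b[0],.138)[:2]; print('handle top?',b,h.round(4),np.degrees(np.arctan2(*(h-ctr)[::-1])).round(2),np.linalg.norm(h-ctr).round(4))
for b in blobs(im,50,80,150,60,30): t=onz(W,*b[0],.104)[:2]; print('tag',b[0],t.round(4),np.degrees(np.arctan2(*(ctr-t)[::-1])).round(2))
for b in blobs(im,172,5,amin=100): print('red',b,onz(W,*b[0],.096)[:2].round(4))
for b in blobs(im,3,20,150,60,100): print('orange',b,onz(W,*b[0],.006)[:2].round(4))
E
python3 dish.py 6; python3 go.py .56 .125 .2 -104
```

```text
ctr [0.5367 0.0312] 0.08 564
handle top? ([118.9, 118.9], [109, 98, 21, 43, 640]) [0.5599 0.1229] 75.86 0.0947
handle top? ([159.5, 119.9], [153, 103, 14, 35, 293]) [0.5524 0.0958] 76.37 0.0665
tag [358.8, 119.3] [ 0.5176 -0.0475] 76.31
red ([258.8, 119.7], [236, 95, 47, 50, 1829]) [0.537  0.0313]
red ([15.0, 313.7], [0, 286, 39, 65, 1717]) [0.4155 0.3204]
orange ([133.2, 119.5], [108, 97, 59, 46, 1826]) [0.574  0.1738]
orange ([464.8, 116.0], [446, 98, 39, 38, 1098]) [ 0.4877 -0.1877]
orange ([272.7, 219.6], [265, 211, 16, 18, 261]) [0.4215 0.0512]
t 9.97 pos [0.458  0.0316 0.2272] yaw -104.01 q [-0.26  0.27  0.18  1.95 -0.06  0.92 -1.87] F [-0.4 -0.4  0.6] op 0.0642
shift cm [-11.53  -7.63   2.72] rot [-0.   -0.01 -0.01]
```

View pics/w6.png

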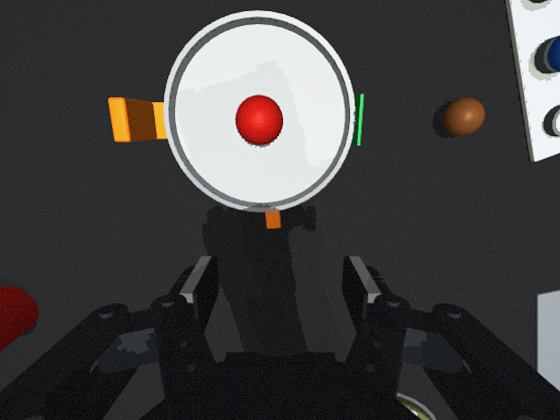

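The ball is at (259,120), on the dish centre to within 1 mm. The handle bears 76.1° and the grip point is about (0.5597, 0.1232).

>>> {"op": "move_arm", "data": {"plan": [[[-3,-2,0],[0,0,0],0.2],[[-6,-4,0],[0,0,0],0],[[-9,-6,1],[0,0,0],-0.1],[[-11.4,-7.6,2.7],[0,0,0],-0.1],[[-11.4,-7.6,2.7],[0,0,0],-0.1]]}}

```text
t: 10.6
position: [0.5592, 0.1256, 0.1981]
tcp_rot: [1.936, -2.471, -0.002]
contact_force: [0.5, -1.1, 0.8]
opening: 0.0382
```

>>> {"op": "move_arm", "data": {"plan": [[[0,0,0],[0,0,0],-0.1],[[0,0,0],[0,0,0],-0.1]]}}

```text
t: 10.85
position: [0.5585, 0.1229, 0.2008]
tcp_rot: [-1.933, 2.477, -0.001]
contact_force: [0.2, 0.2, 0.4]
opening: 0.0384
```

```bash
python3 go.py .5597 .1232 .12 -103.9; python3 - <<'E'
from m import *
s=env.state(); im=snap('wrist','w7.png'); W=cam('wrist',s)
for b in blobs(im,8,24,150,200,100): print(b,onz(W,*b[0],.138).round(4))
E
python3 go.py .5597 .1232 .12 -103.9
```

```text
t 10.85 pos [0.5585 0.1229 0.2008] yaw -104.07 q [-0.36  0.47  0.15  1.72 -0.08  0.96 -1.99] F [0.2 0.2 0.4] op 0.0384
shift cm [-0.06 -0.1   8.08] rot [-0.03 -0.   -0.17]
([285.1, 225.8], [272, 197, 29, 57, 982]) [0.5649 0.1189 0.138 ]
t 10.9 pos [0.5586 0.123  0.2009] yaw -104.07 q [-0.36  0.47  0.15  1.72 -0.08  0.96 -1.99] F [ 0.1 -0.3 -0.2] op 0.0385
shift cm [-0.05 -0.1   8.09] rot [-0.04  0.01 -0.17]
```

View pics/w7.png

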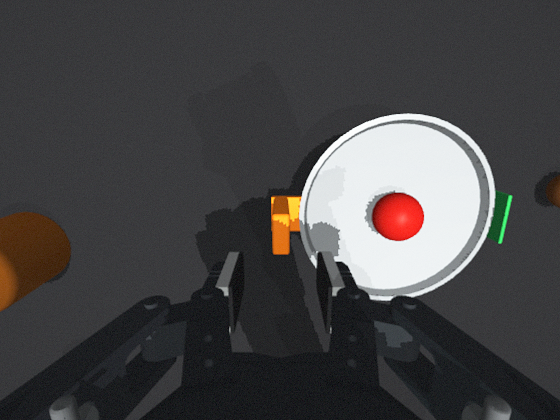

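```bash
python3 - <<'E'
from m import *
s=env.state(); W=cam('wrist',s)
a=np.radians(76.1);d=np.array([np.cos(a),np.sin(a)]);n=np.array([-d[1],d[0]])
for sx in(-.006,.006):
  for sy in(-.015,.015):
    q=np.array([.5597,.1232])+sx*d+sy*n; print(sx,sy,proj(W,[*q,.138]).round(1),proj(W,[*q,.09]).round(1))
im=cv2.imread('pics/w7.png')[170:290,230:350]; cv2.imwrite('pics/w7c.png',cv2.resize(im,None,fx=5,fy=5))
E
```

```text
-0.006 -0.015 [289.9 213.3] [288.  196.4]
-0.006 0.015 [289.6 254.4] [287.9 230.6]
0.006 -0.015 [272.  213.3] [273.5 196.4]
0.006 0.015 [272.4 254.4] [273.8 230.6]
```

View pics/w7c.png

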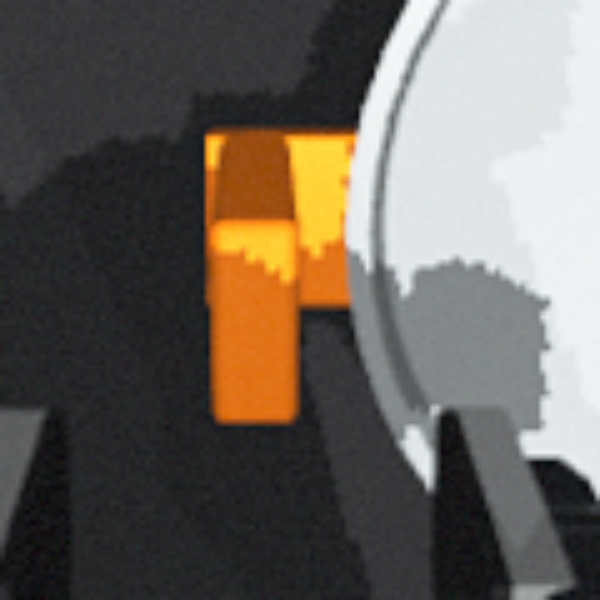

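The handle's top face spans columns 272–290 and rows 214–254, which matches the prediction. I'll descend.

>>> {"op": "move_arm", "data": {"plan": [[[-0.05,-0.1,2],[0,0,-0.2],-0.1],[[-0.05,-0.1,4],[0,0,-0.2],-0.1],[[-0.05,-0.1,6],[0,0,-0.2],-0.1],[[-0.05,-0.1,7.5],[0,0,-0.2],-0.1],[[-0.05,-0.1,8],[0,0,-0.2],-0.1]]}}

```text
t: 11.52
position: [0.5594, 0.1238, 0.1198]
tcp_rot: [1.938, -2.472, -0.001]
contact_force: [-0.8, -0.8, 0.2]
opening: 0.0382
```

>>> {"op": "move_arm", "data": {"plan": [[[0,0,0],[0,0,0],-0.1],[[0,0,0],[0,0,0],-0.1]]}}

```text
t: 11.78
position: [0.5602, 0.1241, 0.121]
tcp_rot: [-1.938, 2.472, -0.001]
contact_force: [-0.0, -0.8, -0.4]
opening: 0.0384
```

```bash
python3 go.py .5597 .1232 .12 -103.9; python3 - <<'E'
from m import *
snap('wrist','w8.png');snap('side','s8.png')
E
```

```text
t 11.78 pos [0.5602 0.1241 0.121 ] yaw -103.81 q [-0.35  0.56  0.13  1.81 -0.1   0.78 -1.97] F [-0.  -0.8 -0.4] op 0.0384
shift cm [0.1  0.03 0.1 ] rot [-0.06  0.03  0.09]
```

View pics/w8.png

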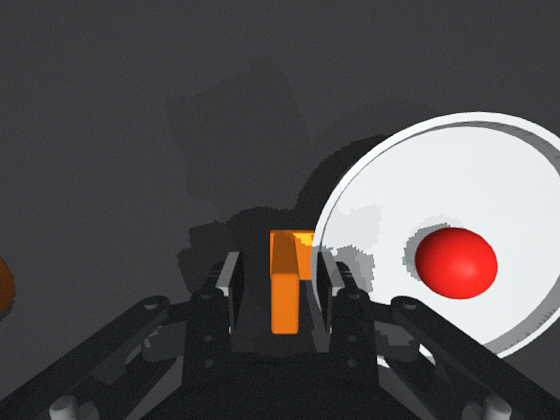

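The handle sits between the fingers, about 1 mm off centre. I'll correct that and close gradually.

>>> {"op": "move_arm", "data": {"plan": [[[0.1,0,0],[0,0,0],-0.2],[[0.1,0,0],[0,0,0],-0.35],[[0.1,0,0],[0,0,0],-0.45],[[0.1,0,0],[0,0,0],-0.55],[[0.1,0,0],[0,0,0],-0.6]]}}

```text
t: 12.5
position: [0.5595, 0.1231, 0.1203]
tcp_rot: [1.938, -2.472, -0.0]
contact_force: [0.4, 0.0, -1.1]
opening: 0.017
```

>>> {"op": "move_arm", "data": {"plan": [[[0,0,0],[0,0,0],-0.65],[[0,0,0],[0,0,0],-0.68],[[0,0,0],[0,0,0],-0.71],[[0,0,0],[0,0,0],-0.74],[[0,0,0],[0,0,0],-0.77]]}}

```text
t: 13.12
position: [0.5595, 0.1229, 0.1203]
tcp_rot: [1.938, -2.472, 0.0]
contact_force: [-0.7, -1.1, 1.7]
opening: 0.0114
```

>>> {"op": "move_arm", "data": {"plan": [[[0,0,0],[0,0,0],-0.85],[[0,0,0],[0,0,0],-1],[[0,0,0],[0,0,0],-1],[[0,0,0],[0,0,0],-1]]}}

```text
t: 13.62
position: [0.5595, 0.1229, 0.1203]
tcp_rot: [1.938, -2.472, 0.0]
contact_force: [-0.4, -1.5, -0.1]
opening: 0.0113
```

```bash
python3 go.py .5597 .1232 .12 -103.9; python3 - <<'E'
from m import *
snap('wrist','w9.png');snap('side','s9.png')
E
```

```text
t 13.62 pos [0.5595 0.1229 0.1203] yaw -103.81 q [-0.34  0.56  0.13  1.81 -0.1   0.78 -1.97] F [-0.4 -1.5 -0.1] op 0.0113
shift cm [-0.03 -0.01  0.03] rot [ 0.   -0.01  0.09]
```

View pics/w9.png

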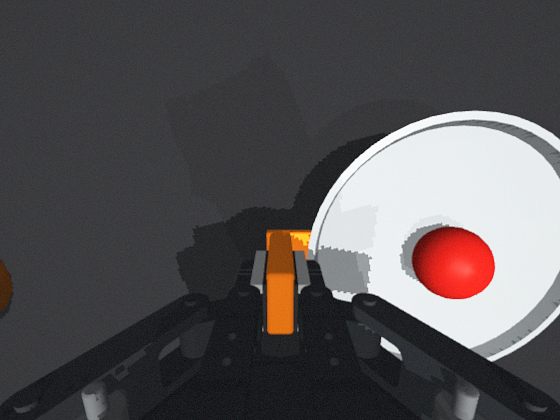

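Gripped (opening 11.3 mm), and the ball has not moved. I'll lift slowly by 4 cm.

>>> {"op": "move_arm", "data": {"plan": [[[0,0,-0.1],[0,0,0],-1],[[0,0,-0.3],[0,0,0],-1],[[0,0,-0.5],[0,0,0],-1],[[0,0,-0.8],[0,0,0],-1],[[0,0,-1.1],[0,0,0],-1]]}}

```text
t: 14.35
position: [0.5596, 0.1231, 0.1315]
tcp_rot: [-1.938, 2.472, 0.0]
contact_force: [0.1, 0.0, -2.9]
opening: 0.0113
```

```bash
python3 go.py .5597 .1232 .16 -103.9; python3 - <<'E'
from m import *
snap('wrist','w10.png');snap('side','s10.png')
a=cv2.imread('pics/w10.png')[80:370,250:560];b=cv2.imread('pics/s10.png')[140:285,180:335];cv2.imwrite('pics/c10.png',np.hstack([a,cv2.resize(b,(310,290))]))
E
```

```text
t 14.35 pos [0.5596 0.1231 0.1315] yaw -103.8 q [-0.35  0.55  0.13  1.8  -0.1   0.8  -1.98] F [ 0.1  0.  -2.9] op 0.0113
shift cm [-0.01 -0.01 -2.85] rot [-0.    0.01  0.1 ]
```

View pics/c10.png

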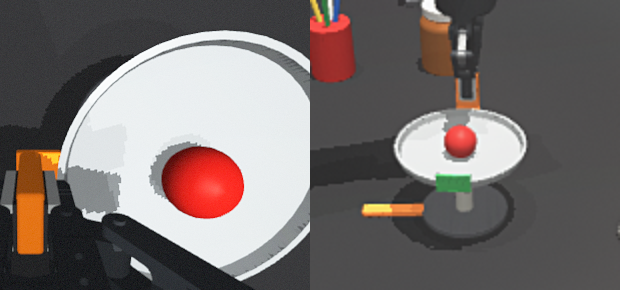

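The full weight (about 2.9 N) is on the gripper, and the dish is level with the ball centred. I'll lift further.

>>> {"op": "move_arm", "data": {"plan": [[[0,0,-0.2],[0,0,0],-1],[[0,0,-0.6],[0,0,0],-1],[[0,0,-1.1],[0,0,0],-1],[[0,0,-1.6],[0,0,0],-1],[[0,0,-2.0],[0,0,0],-1]]}}

```text
t: 15.08
position: [0.5596, 0.1231, 0.1517]
tcp_rot: [-1.938, 2.472, -0.0]
contact_force: [0.4, 0.6, -2.5]
opening: 0.0112
```

>>> {"op": "move_arm", "data": {"plan": [[[0,0,-0.4],[0,0,0],-1],[[0,0,-0.7],[0,0,0],-1],[[0,0,-0.8],[0,0,0],-1],[[0,0,-0.8],[0,0,0],-1]]}}

```text
t: 15.58
position: [0.5595, 0.1231, 0.1593]
tcp_rot: [1.938, -2.472, -0.0]
contact_force: [-0.2, -0.3, -3.1]
opening: 0.0111
```

```bash
python3 go.py .5597 .1232 .16 -103.9; python3 - <<'E'
import numpy as np
# rotate by th (world CCW) about dish centre at tool coords: centre is at tool +x 0.095 (tool x yaw -104 points from handle to dish)
# world CCW th = tool z rot -th ; displacement p = c - Rz(-th) c
for th in range(0,101,5):
    a=-np.radians(th); c=np.array([9.5,0]); p=c-np.array([c[0]*np.cos(a),c[0]*np.sin(a)]); print(th,p.round(2),end='; ')
E
```

```text
t 15.57 pos [0.5595 0.1231 0.1593] yaw -103.8 q [-0.35  0.51  0.14  1.77 -0.09  0.87 -1.98] F [-0.2 -0.3 -3.1] op 0.0111
shift cm [-0.02 -0.02 -0.07] rot [ 0.  -0.   0.1]
0 [0. 0.]; 5 [0.04 0.83]; 10 [0.14 1.65]; 15 [0.32 2.46]; 20 [0.57 3.25]; 25 [0.89 4.01]; 30 [1.27 4.75]; 35 [1.72 5.45]; 40 [2.22 6.11]; 45 [2.78 6.72]; 50 [3.39 7.28]; 55 [4.05 7.78]; 60 [4.75 8.23]; 65 [5.49 8.61]; 70 [6.25 8.93]; 75 [7.04 9.18]; 80 [7.85 9.36]; 85 [8.67 9.46]; 90 [9.5 9.5]; 95 [10.33  9.46]; 100 [11.15  9.36];
```

Now the quarter turn, pivoting about the dish centre, starting gently.

>>> {"op": "move_arm", "data": {"plan": [[[0,0.08,0],[0,0,-0.5],-1],[[0,0.25,0],[0,0,-1.5],-1],[[0.01,0.5,0],[0,0,-3],-1],[[0.04,0.83,0],[0,0,-5],-1],[[0.07,1.16,0],[0,0,-7],-1]]}}

```text
t: 16.2
position: [0.5478, 0.1252, 0.1593]
tcp_rot: [2.089, -2.347, -0.0]
contact_force: [0.4, -0.2, -2.5]
opening: 0.0114
```

>>> {"op": "move_arm", "data": {"plan": [[[0.01,0.33,0],[0,0,-2],-1],[[0.02,0.66,0],[0,0,-4],-1],[[0.05,0.99,0],[0,0,-6],-1],[[0.09,1.32,0],[0,0,-8],-1],[[0.14,1.65,0],[0,0,-10],-1]]}}

```text
t: 16.82
position: [0.5313, 0.1257, 0.1593]
tcp_rot: [2.285, -2.156, -0.0]
contact_force: [0.0, -0.4, -3.7]
opening: 0.0111
```

>>> {"op": "move_arm", "data": {"plan": [[[0.01,0.33,0],[0,0,-2],-1],[[0.02,0.66,0],[0,0,-4],-1],[[0.05,0.99,0],[0,0,-6],-1],[[0.09,1.32,0],[0,0,-8],-1],[[0.14,1.65,0],[0,0,-10],-1]]}}

```text
t: 17.45
position: [0.5149, 0.1233, 0.1593]
tcp_rot: [2.464, -1.949, -0.0]
contact_force: [0.2, 1.3, -2.6]
opening: 0.0111
```

```bash
python3 go.py .5597 .1232 .16 -76; python3 - <<'E'
from m import *
snap('wrist','w11.png');snap('side','s11.png')
a=cv2.imread('pics/w11.png')[80:370,250:560];b=cv2.imread('pics/s11.png')[140:285,180:335];cv2.imwrite('pics/c11.png',np.hstack([a,cv2.resize(b,(310,290))]))
E
```

```text
t 17.45 pos [0.5149 0.1233 0.1593] yaw -76.67 q [-0.29  0.45  0.01  1.88 -0.    0.81 -1.62] F [ 0.2  1.3 -2.6] op 0.0111
shift cm [ 1.04 -4.36 -0.07] rot [ 0.   -0.   -0.67]
```

View pics/c11.png

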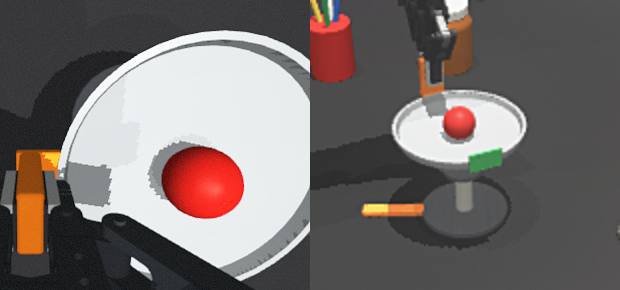

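The ball has stayed put and the dish is level. I'll continue.

>>> {"op": "move_arm", "data": {"plan": [[[0.01,0.33,0],[0,0,-2],-1],[[0.02,0.66,0],[0,0,-4],-1],[[0.05,0.99,0],[0,0,-6],-1],[[0.09,1.32,0],[0,0,-8],-1],[[0.14,1.65,0],[0,0,-10],-1]]}}

```text
t: 18.18
position: [0.4992, 0.1182, 0.1593]
tcp_rot: [2.625, -1.726, -0.0]
contact_force: [0.3, -0.8, -3.0]
opening: 0.0111
```

>>> {"op": "move_arm", "data": {"plan": [[[0.01,0.33,0],[0,0,-2],-1],[[0.02,0.66,0],[0,0,-4],-1],[[0.05,0.99,0],[0,0,-6],-1],[[0.09,1.32,0],[0,0,-8],-1],[[0.14,1.65,0],[0,0,-10],-1]]}}

```text
t: 18.8
position: [0.4846, 0.1103, 0.1593]
tcp_rot: [2.765, -1.491, -0.0]
contact_force: [-0.2, -0.0, -3.4]
opening: 0.0109
```

>>> {"op": "move_arm", "data": {"plan": [[[0.01,0.33,0],[0,0,-2],-1],[[0.02,0.66,0],[0,0,-4],-1],[[0.05,0.99,0],[0,0,-6],-1],[[0.09,1.32,0],[0,0,-8],-1],[[0.14,1.65,0],[0,0,-10],-1]]}}

```text
t: 19.42
position: [0.4716, 0.1001, 0.1593]
tcp_rot: [2.885, -1.244, -0.0]
contact_force: [0.5, -0.5, -3.1]
opening: 0.0113
```

>>> {"op": "move_arm", "data": {"plan": [[[0.01,0.33,0],[0,0,-2],-1],[[0.02,0.66,0],[0,0,-4],-1],[[0.05,0.99,0],[0,0,-6],-1],[[0.09,1.32,0],[0,0,-8],-1],[[0.14,1.65,0],[0,0,-10],-1]]}}

```text
t: 20.05
position: [0.4605, 0.0878, 0.1593]
tcp_rot: [2.982, -0.988, -0.0]
contact_force: [-0.5, 0.4, -2.1]
opening: 0.0111
```

>>> {"op": "move_arm", "data": {"plan": [[[0.01,0.33,0],[0,0,-2],-1],[[0.02,0.66,0],[0,0,-4],-1],[[0.05,0.99,0],[0,0,-6],-1],[[0.09,1.32,0],[0,0,-8],-1],[[0.14,1.65,0],[0,0,-10],-1]]}}

```text
t: 20.68
position: [0.4518, 0.0737, 0.1593]
tcp_rot: [3.057, -0.725, -0.0]
contact_force: [0.1, 0.5, -2.2]
opening: 0.0112
```

```bash
python3 go.py .4431 .0474 .16 -9.8; python3 - <<'E'
from m import *
snap('wrist','w12.png');snap('side','s12.png')
a=cv2.imread('pics/w12.png')[80:370,250:560];b=cv2.imread('pics/s12.png')[140:285,180:335];cv2.imwrite('pics/c12.png',np.hstack([a,cv2.resize(b,(310,290))]))
E
```

```text
t 20.68 pos [0.4518 0.0737 0.1593] yaw -26.67 q [-0.04  0.36 -0.23  2.05  0.12  0.74 -0.82] F [ 0.1  0.5 -2.2] op 0.0112
shift cm [ 0.4   2.74 -0.07] rot [  0.     0.   -16.87]
```

View pics/c12.png

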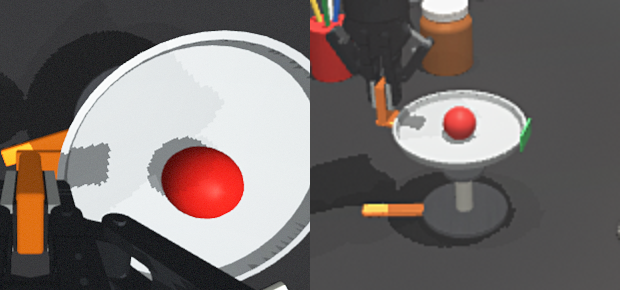

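>>> {"op": "move_arm", "data": {"plan": [[[0.01,0.33,0],[0,0,-2],-1],[[0.02,0.66,0],[0,0,-4],-1],[[0.05,0.99,0],[0,0,-6],-1],[[0.09,1.32,0],[0,0,-8],-1],[[0.14,1.65,0],[0,0,-10],-1]]}}

```text
t: 21.4
position: [0.4457, 0.0583, 0.1593]
tcp_rot: [3.108, -0.455, -0.0]
contact_force: [-0.8, -0.9, -2.5]
opening: 0.0113
```

>>> {"op": "move_arm", "data": {"plan": [[[0.01,0.33,0],[0,0,-2],-1],[[0.02,0.6,0],[0,0,-3.6],-1],[[0.04,0.85,0],[0,0,-5.1],-1],[[0.06,1.03,0],[0,0,-6.2],-1],[[0.07,1.13,0],[0,0,-6.8],-1]]}}

```text
t: 22.02
position: [0.4431, 0.0474, 0.1593]
tcp_rot: [-3.13, 0.273, 0.0]
contact_force: [0.8, -0.8, -2.5]
opening: 0.0114
```

>>> {"op": "move_arm", "data": {"plan": [[[0,0,0],[0,0,0],-1],[[0,0,0],[0,0,0],-1],[[0,0,0],[0,0,0],-1],[[0,0,0],[0,0,0],-1]]}}

```text
t: 22.52
position: [0.4432, 0.0476, 0.1593]
tcp_rot: [-3.13, 0.274, -0.0]
contact_force: [0.6, 0.6, -1.8]
opening: 0.0115
```

```bash
python3 go.py .4431 .0474 .16 -9.8; python3 - <<'E'
from m import *
s=env.state();w=snap('wrist','w13.png');snap('side','s13.png');snap('scene','c13s.png')
W=cam('wrist',s)
for b in blobs(w,3,24,150,60,60): print('orange',b,onz(W,*b[0],.006)[:2].round(4))
a=cv2.imread('pics/w13.png');b=cv2.imread('pics/s13.png')[140:285,180:335];c=cv2.imread('pics/c13s.png')[140:285,220:375]
cv2.imwrite('pics/c13.png',np.hstack([cv2.resize(b,None,fx=2.5,fy=2.5),cv2.resize(c,None,fx=2.5,fy=2.5)]))
S=cam('side')
for n in ('s13',): 
  i=cv2.imread('pics/s13.png')[:,:,::-1].copy()
  for b in blobs(i[170:280,190:320],3,24,120,90,20): print('side',b[0][0]+190,b[0][1]+170,b[1])
E
```

```text
t 22.52 pos [0.4432 0.0476 0.1593] yaw -10.0 q [ 0.07  0.35 -0.31  2.08  0.16  0.74 -0.51] F [ 0.6  0.6 -1.8] op 0.0115
shift cm [-0.    0.02 -0.07] rot [-0.  -0.  -0.2]
orange ([283.6, 201.9], [246, 192, 80, 21, 1480]) [0.4476 0.0477]
orange ([282.1, 276.7], [266, 229, 45, 105, 3185]) [ 0.4321 -0.0326]
side 248.4 173.0 [47, 0, 24, 8, 162]
side 214.7 198.2 [21, 14, 11, 25, 167]
side 221.1 244.5 [16, 72, 31, 6, 177]
```

View pics/c13.png

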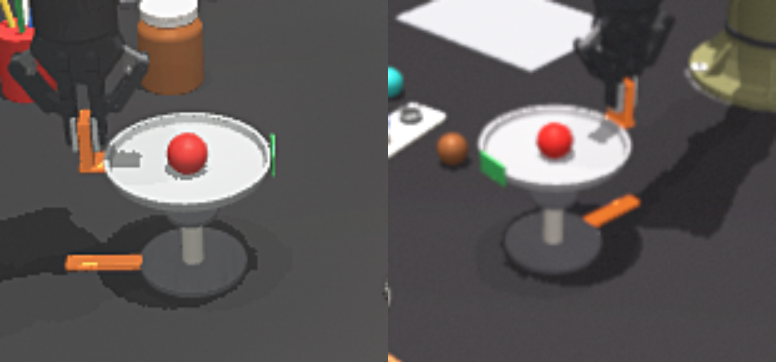

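View pics/w13.png

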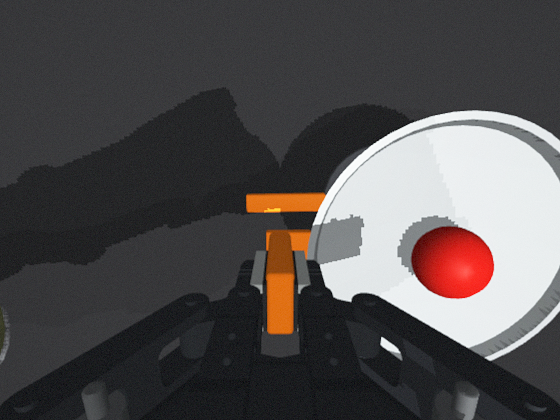

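```bash
python3 - <<'E'
from m import *
s=env.state();W=cam('wrist',s)
im=cv2.imread('pics/w13.png');g=cv2.cvtColor(im,cv2.COLOR_BGR2HSV)
m=(g[...,0]>=3)&(g[...,0]<=24)&(g[...,1]>150)&(g[...,2]>60);m[225:]=0
t=[];b=[]
for u in range(250,318):
    ys=np.nonzero(m[185:222,u])[0]+185; t.append((u,ys.min()-.5)); b.append((u,ys.max()+.5))
for e,z in ((t,.0),(t,.008),(b,.008)):
    p=np.array([onz(W,*q,z)[:2] for q in e]);k=np.polyfit(p[:,0],p[:,1],1); print(180+np.degrees(np.arctan(k[0])), np.polyval(k,.5367))
print([ (c,onz(W,*c,.125+.001)[:2].round(4)) for c,st in blobs(im[:,:,::-1].copy(),172,5,amin=500)],
      proj(W,[.5367,.0312,.136]))
E
```

```text
170.71699969503206 0.04129082801301916
170.71699969503203 0.04314192462215462
171.2914509918733 0.02417407009897682
[([452.4, 262.1], array([0.5438, 0.0251]))] [449.43907214 262.3112795 ]
```

The pointer measures about 170.8° and the handle 170.0°. I'll make a final 0.7° trim, then hold and check.

>>> {"op": "move_arm", "data": {"plan": [[[0,0.06,0],[0,0,-0.35],-1],[[0,0.12,0],[0,0,-0.7],-1],[[0,0.12,0],[0,0,-0.7],-1],[[0,0.12,0],[0,0,-0.7],-1],[[0,0.12,0],[0,0,-0.7],-1]]}}

```text
t: 23.3
position: [0.4429, 0.0464, 0.1593]
tcp_rot: [-3.131, 0.255, 0.0]
contact_force: [0.1, -0.2, -3.0]
opening: 0.0114
```

>>> {"op": "move_arm", "data": {"plan": [[[0,0,0],[0,0,0],-1],[[0,0,0],[0,0,0],-1],[[0,0,0],[0,0,0],-1],[[0,0,0],[0,0,0],-1],[[0,0,0],[0,0,0],-1]]}}

```text
t: 23.92
position: [0.4429, 0.0464, 0.1593]
tcp_rot: [-3.131, 0.255, 0.0]
contact_force: [0.4, 0.2, -2.9]
opening: 0.0111
```

```bash
python3 go.py .4431 .0474 .16 -9.3; python3 - <<'E'
from m import *
i=snap('side','s14.png');j=snap('scene','sc14.png')
S=cam('side');C=cam('scene')
rs=[]
for im,r,c in((i,(170,250,200,330),S),(j,(160,260,250,350),C)):
    for b in blobs(im[r[0]:r[1],r[2]:r[3]].copy(),172,5,amin=60): q=(b[0][0]+r[2],b[0][1]+r[0]); print(q,b[1]); rs.append(ray(c,*q))
print('ball',tri(rs),'speed',np.abs(env.state()['joint_vel']).max())
E
```

```text
t 23.93 pos [0.4429 0.0464 0.1593] yaw -9.3 q [ 0.08  0.35 -0.31  2.08  0.16  0.74 -0.5 ] F [ 0.4  0.2 -2.9] op 0.0111
shift cm [ 0.   -0.11 -0.07] rot [-0.  0. -0.]
(254.4, 200.9) [47, 23, 16, 17, 205]
(286.2, 195.7) [30, 29, 14, 14, 150]
ball [0.53830422 0.03200268 0.13439366] speed 0.0019182797304971896
```

View pics/s14.png

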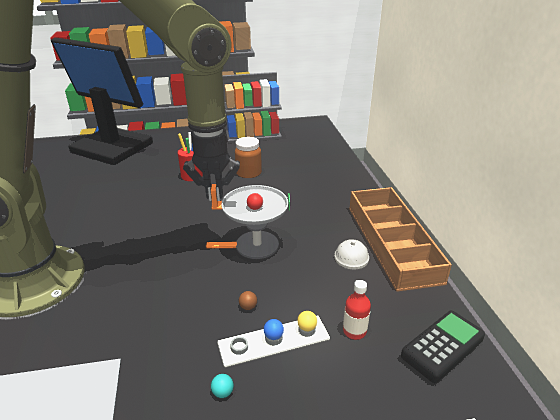

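The dish is level over the stand with the ball at (254,201) in its middle. The handle lines up with the pointer and everything else is where it was.

```bash
python3 -c "
from cell import env
print(env.close_job())"
```

```text
the job is handed in; nothing more can be done
None
```

The job is handed in at about 24 s of the 64 s allowed. The red jawbreaker is in the middle of the dish. The dish is held still by its orange handle about 4 cm above the stand, turned about 94.5° counter-clockwise.

**Last checks:**
- **Handle direction:** the handle bears 170.7°. The pointer measured between 170.2° and 171.3° depending on the view, so they agree within about 1°.
- **Ball:** two-camera triangulation puts it at (0.538, 0.032), within about 2 mm of the dish centre.
- **Grip and stillness:** the gripper opening is steady at 11 mm, it carries about 2.9 N, and the arm is at rest.
- **Other things:** the other sweets, the bell and the rest look unmoved in the side view.

**Disagreements:**
- **Dish centre:** one early fit of the dish centre differed by about 2 mm from the others, so I used the fit repeated after placing the ball.
- **Contact while lowering:** the ball touched the dish with about 12 N as it was lowered. I backed off 2 mm before letting go.
- **Pointer line:** it appears to pass about 2 mm to one side of the dish centre, which is within the calibration accuracy.

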